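# Build up a dry-storage stack of filament spools

## Task

Put the sample spools away dry on the round green base: lay the blue spool flat in the middle of the base, then the orange spool squarely on top of it, then stand the yellow drying cartridge in the bore down through both spools until it rests on the base, and last set the red cap squarely over the cartridge on the orange spool. Let go of each one once it is in place, keep them in that order, and leave the black spool and the glue stick standing where they are.

Things in the scene. Friction and masses are not known exactly. Their poses are not given: they have to be found in the camera images.
- base_top (a point): round green base plate with a thin white ring drawn on it, fixed to the table: flat disc 84 mm in diameter, 8 mm thick, no rim and no hole. The point is the centre of its upper face; z is up.
- blue_mid (a point): blue sample spool of printer filament, loose, lying flat with its bore upright: blue flanges 60 mm in diameter, 30 mm tall overall, an open bore 34 mm in diameter right through. About 70 g. The point is its centre, 15 mm above its underside; its z is the bore axis.
- orange_mid (a point): orange sample spool of printer filament, loose, lying flat with its bore upright: orange flanges 60 mm in diameter, 30 mm tall overall, an open bore 34 mm in diameter right through. About 70 g. The point is its centre, 15 mm above its underside; its z is the bore axis.
- black_mid (a point): black sample spool of printer filament, loose, lying flat with its bore upright: black flanges 60 mm in diameter, 30 mm tall overall, an open bore 34 mm in diameter right through. About 70 g. The point is its centre, 15 mm above its underside; its z is the bore axis. Not needed: it stays where it is.
- cartridge_mid (a point): yellow drying cartridge with grey rings near its foot, loose, standing upright: a solid plain cylinder 22 mm in diameter and 90 mm tall, foot edge chamfered. About 50 g. The point is its centre, 45 mm above its foot; z is its long axis. Standing on the base inside the two stacked spools it stands 30 mm proud of the upper one.
- cap_knob (a point): knob of the red cap, loose, standing on its open rim with the knob up. The cap is an upside-down cup 54 mm in outer diameter, 48 mm inside, 40 mm tall, 36 mm deep inside, with a round knob 24 mm in diameter and 22 mm tall on top (62 mm tall in all). About 50 g. The point is on the axis, half-way up the knob, 51 mm above the rim it stands on; z is its axis, up.
- glue_mid (a point): glue stick, white with blue band and blue cap, standing upright, 28 mm in diameter, 92 mm tall. The point is its centre. Not needed: it stays where it is.
There are look-alikes about, which are no part of the job. There is more than one size of the part that bears orange_mid; the job needs the smallest.

How it is judged:
By the outcome, as a careful person would: the job done as asked, in the order asked, and still so for the second after the job is handed in, with the robot touching nothing.
It also fails if it takes over 120 s, if anything falls off the work surface, if the arm or the gripper's body presses on something with over 40 N, if the wrist force passes 120 N, or if a joint passes its speed limit or range.

## Robot

A 6-joint arm with a two-finger parallel gripper is mounted at the origin on the work surface. World frame = base frame: x ahead of the robot, y to its left, z up, the work surface at z = 0. Lengths are in m, angles in rad, forces in N, time in s.
With the tool pointing down it reaches from about 0.225 to 0.875 m from the base axis. Payload 3.4 kg.
Tool frame: the origin (TCP) lies at the very end of the fingers, on their centre line; the grasp point (between the pads) lies 19 mm behind it (robot.grip_depth is the z of the grasp point in the tool frame, in m); z points along the fingers, y is the line along which they close (so a half turn about z gives the same grasp; the last joint's range is limited). The gripper opens to 85 mm and grips with 20 to 120 N. Pads are 22 mm wide; open, the fingers measure 114 mm over their backs; the gripper's body (76 mm by 85 mm) begins 54 mm behind the grasp point. The pads swing forward as they close: fully open they stand 13 mm farther back than shut.
Start: joints at [-1.455, 0.276, 1.505, -0, 1.361, -0.121], TCP at [0.135, -0.559, 0.231] pointing down, gripper open.
Joint ranges: [-2.89, 2.89], [-0.75, 2.08], [0.22, 2.7], [-1.18, 4.32], [0.11, 2.71], [-2.7, 2.7]. Speed limits (rad/s): [2.57, 2.57, 3.14, 3.14, 3.14, 3.14].

## Interface

Orientations are given as a unit quaternion [x, y, z, w].
In Python, from workcell import monitor, get_image, robot gives the robot as it stands.
- The arm moves only by the tool send_rows, never from a script. Its argument "series" is one flat list of numbers, 7 for each row, row after row: the closure, from 0 (fully open) to 1 (shut), then the shift along the tool's x, y, z in m, then the turn, a rotation vector about the tool's x, y, z in rad. A call has 1 to 5 rows; each row shifts and turns the commanded pose from where the row before left it, along the tool's axes as they then stand; what a row does not reach is not made up. A row lasts 1/8 s, in which the tool goes at most 62.5 mm and 10.7 degrees, less where a joint would pass 70% of its speed; a pose out of reach is approached as far as the arm can. A call is refused whole if a number of a shift passes 0.0625 or a number of a turn 0.188, either way. A call with a gripper value outside its range is refused whole. The fingers move at their own pace and stop on an object; "force" is the grip in N (left out, the last holds). Time passes only in rows, so rows that do not move let the fingers close. It gives the time, the measured TCP pose, the force, the opening and the grip force at its end, in the units of the state.
- monitor.state(): the state, without advancing time (a new reading comes with each control period).
- get_image(name): name is "side" or "top" or "wrist"; returns a dict with "color" (480x640x3 uint8, red, green, blue), "depth" (480x640 float32, m along the optical axis (not along the pixel's ray), 0 where there is no reading), "K" (3x3 intrinsics, pixels), "R" (3x3) and "t" (3): a world point X has camera coordinates R X + t; the wrist camera has in their place "tool_from_camera" (4x4, takes a point from camera to tool coordinates, whose origin is the TCP and whose axes are the flange's). Camera axes: x right, y down, z forward; pixel columns grow to the right and rows downward; lengths in m; the calibration is good to about 2 mm. A picture is of the moment at which its call begins: read the wrist's pose just before it.
- robot.sign_off(): hands the job in; it is judged then, once.
The state is a dict: "time": time; "q": joint angles; "dq": joint speeds; "tau": joint torques, N m; "eef_pos": TCP position; "orientation": TCP orientation; "contact_force": force on the tool from outside, world axes, zero at the start; "wrist_torque": the same for the moment, N m; "grip_width": finger opening in m; "grasp_force": force on a finger pad.
Only numpy, scipy, OpenCV 4.12 (cv2) and the standard library are available. Lean on these libraries where they do the work, as an engineer would, in place of code of your own. Each camera call takes 0.05 s, during which the arm holds its last target. There are 200 camera calls.

## Working session

There is one attempt and no reset: what is moved stays moved. The work goes in short steps, Python scripts to look and compute and a tool call to move; the robot and the scene stay as the last step left them, time stands still between calls to the robot, and variables do not carry over. Pictures are saved under pics/ and viewed, at most 14 in all, crops included, and the job is handed in when it is done.

Besides the shell and the picture viewer there is one more tool, called as a command line: name --argument value ..., lists and objects as JSON in quotes. send_rows: Moves the arm, as the interface text tells. Its arguments: {"type":"object","properties":{"series":{"type":"array","items":{"type":"number"}},"force":{"type":"number"}},"required":["series"]}

```bash
ls; mkdir -p pics; python3 - <<'E'
from workcell import monitor,get_image,robot
import cv2,numpy as np
s=monitor.state();print({k:np.round(v,3) for k,v in s.items()},robot.grip_depth)
for n in("top","side"):
    im=get_image(n);np.savez(n+'.npz',**im)
    cv2.imwrite(f'pics/{n}0.png',im["color"][:,:,::-1])
    print(n,im["K"].round(1).tolist(),im["R"].round(3).tolist(),im["t"].round(3).tolist())
E
```

```text
pics
{'time': np.float64(0.0), 'q': array([-1.455,  0.277,  1.506, -0.   ,  1.361, -0.121]), 'dq': array([-0.003, -0.001, -0.   ,  0.   , -0.   ,  0.001]), 'tau': array([-2.0000e-03, -4.1679e+01, -2.4581e+01, -0.0000e+00,  1.1000e-02,
       -0.0000e+00]), 'eef_pos': array([ 0.135, -0.558,  0.23 ]), 'orientation': array([ 0.993,  0.118, -0.   , -0.001]), 'contact_force': array([0.205, 0.574, 0.414]), 'wrist_torque': array([-0.01 ,  0.06 , -0.014]), 'grasp_force': np.float64(0.0), 'grip_width': np.float64(0.085)} -0.0187
top [[597.5, 0.0, 315.4], [0.0, 597.5, 250.2], [0.0, 0.0, 1.0]] [[-0.103, -0.995, 0.005], [-0.975, 0.1, -0.2], [0.198, -0.026, -0.98]] [0.05, 0.562, 1.099]
side [[493.7, 0.0, 315.5], [0.0, 493.7, 240.6], [0.0, 0.0, 1.0]] [[-0.979, -0.202, 0.002], [-0.119, 0.57, -0.813], [0.163, -0.797, -0.582]] [0.54, 0.132, 0.748]
```

View pics/top0.png

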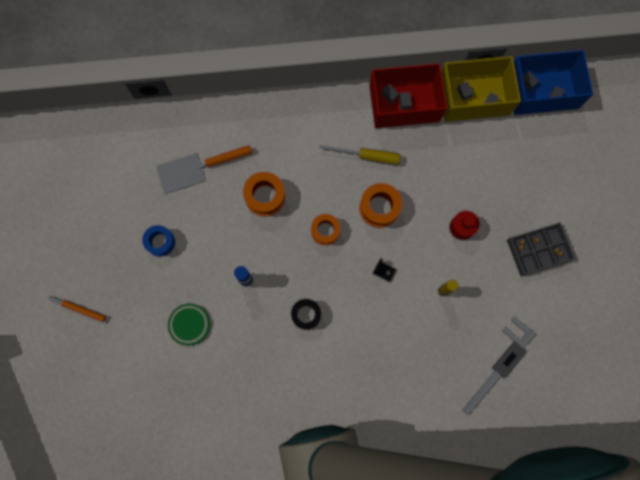

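View pics/side0.png

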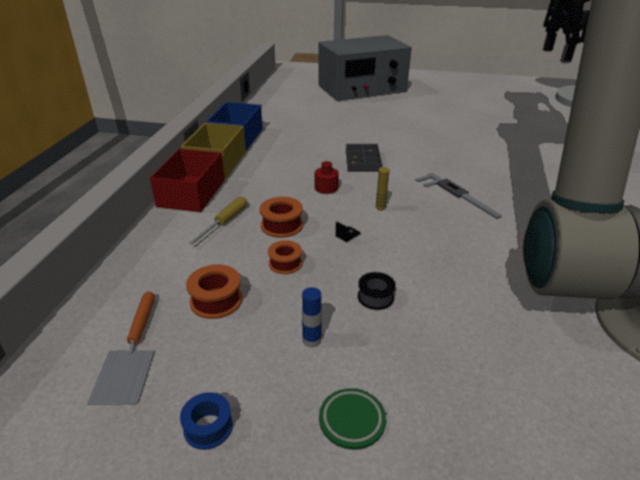

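Top picture: orange spools at (264,194), (381,205) and (326,229). The last is visibly the smallest (~60 mm), so it fits. Others: blue spool (158,241), base (189,324), black (306,314), glue (243,275), cartridge (449,287), cap (465,224). I'll measure these and confirm the orange spool in a crop.

```bash
cat > h.py <<'E'
import numpy as np,cv2
def cloud(im,T=None):
    d=im["depth"];v,u=np.mgrid[:480,:640];K=im["K"]
    P=np.stack([(u-K[0,2])/K[0,0]*d,(v-K[1,2])/K[1,1]*d,d],-1)
    if T is None: P=(P-im["t"])@im["R"]
    else: P=P@T[:3,:3].T+T[:3,3]
    P[d==0]=np.nan
    return P
def hue(im,lo,hi,smin=120,vmin=40):
    return cv2.inRange(cv2.cvtColor(im["color"],cv2.COLOR_RGB2HSV),(lo,smin,vmin),(hi,255,255))>0
def circ(p):
    c,r=cv2.minEnclosingCircle((p*1000).astype(np.float32));return np.array(c)/1000,r/1000
H=dict(blue=(100,130),green=(45,85),orange=(4,18),yellow=(20,35),red=(0,4))
def measure(P,M,box=None):
    n,L,st,ce=cv2.connectedComponentsWithStats(M.astype(np.uint8))
    out=[]
    for i in range(1,n):
        if st[i,4]<60: continue
        q=P[L==i];q=q[np.isfinite(q[:,0])]
        if len(q)<40: continue
        zt=np.percentile(q[:,2],95)
        t=q[abs(q[:,2]-zt)<.005]
        lo,hi=np.percentile(t[:,:2],1,0),np.percentile(t[:,:2],99,0)
        out.append((ce[i].round(),st[i,4],round(float(zt),4),((lo+hi)/2).round(4),(hi-lo).round(4),circ(t[:,:2])[0].round(4)))
    return out
E
python3 - <<'E'
from h import *
for n in("top","side"):
    im=dict(np.load(n+'.npz'));P=cloud(im)
    for k,(a,b) in H.items():
        for o in measure(P,hue(im,a,b)): print(n,k,*o)
    if n=="top":
        print("black",P[314-18:314+18:2,306][:,:].round(3).tolist()[::4])
        cv2.imwrite('pics/crop1.png',cv2.resize(im["color"][140:340:,130:490,::-1],None,fx=2.2,fy=2.2,interpolation=cv2.INTER_CUBIC))
E
```

```text
top blue [554.  81.] 3655 0.0696 [ 0.8733 -0.5297] [0.1019 0.1416] [ 0.8734 -0.529 ]
top blue [159. 241.] 557 0.0327 [0.6231 0.302 ] [0.056  0.0549] [0.6228 0.3021]
top blue [241. 274.] 159 0.0953 [0.5278 0.1354] [0.0229 0.0226] [0.5277 0.1358]
top green [205. 326.] 70 0.0111 [0.4489 0.2278] [0.0668 0.0268] [0.4494 0.2369]
top green [188. 324.] 763 0.0111 [0.4522 0.2552] [0.0572 0.0566] [0.4524 0.2549]
top orange [444.  92.] 103 0.0727 [ 0.8632 -0.2988] [0.076  0.0035] [ 0.863  -0.2978]
top orange [228. 156.] 409 0.0217 [0.7896 0.1509] [0.0302 0.0908] [0.7901 0.1508]
top orange [264. 194.] 1172 0.0446 [0.6964 0.0831] [0.0783 0.0787] [0.6968 0.083 ]
top orange [380. 205.] 1184 0.0448 [ 0.6487 -0.1486] [0.0794 0.0787] [ 0.6495 -0.1481]
top orange [325. 229.] 584 0.0327 [ 0.6123 -0.0328] [0.0569 0.0569] [ 0.6125 -0.0326]
top orange [ 83. 310.] 297 0.0162 [0.4985 0.4586] [0.044 0.08 ] [0.4993 0.4587]
top yellow [481.  87.] 3948 0.0693 [ 0.8736 -0.3799] [0.1027 0.1409] [ 0.8728 -0.3793]
top yellow [380. 156.] 438 0.0275 [ 0.7556 -0.1604] [0.0325 0.0783] [ 0.7558 -0.1595]
top yellow [449. 
[... 1499 characters left out ...]
] [0.018  0.0207] [ 0.4686 -0.2508]
side yellow [231. 210.] 370 0.0261 [ 0.7552 -0.158 ] [0.0314 0.0758] [ 0.7582 -0.1582]
side red [186. 180.] 2485 0.069 [ 0.8739 -0.2293] [0.1003 0.1414] [ 0.8725 -0.2306]
side red [326. 178.] 468 0.0614 [ 0.5918 -0.3068] [0.0181 0.0169] [ 0.593  -0.3068]
side red [281. 208.] 94 0.0333 [ 0.6526 -0.1692] [0.0343 0.0118] [ 0.6524 -0.1651]
side red [279. 226.] 198 0.0283 [ 0.6514 -0.119 ] [0.0575 0.0163] [ 0.6507 -0.1272]
side red [283. 266.] 100 0.0197 [ 0.6129 -0.0108] [0.038  0.0099] [ 0.6133 -0.0146]
side red [215. 281.] 187 0.033 [0.7029 0.0658] [0.0361 0.0164] [0.7028 0.0688]
side red [213. 306.] 256 0.0279 [0.6916 0.1129] [0.0469 0.0165] [0.6921 0.1094]
```

View pics/crop1.png

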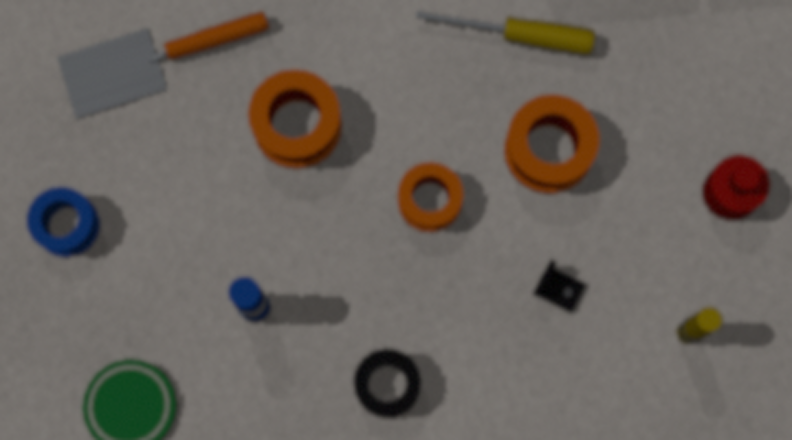

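The crop confirms it: the orange spool at crop (430,196) is about 60 mm, while the other two are about 80 mm. Heading to the blue spool now.

send_rows --series '[0, 0.034, -0.036, 0, 0, 0, 0, 0, 0.034, -0.036, 0, 0, 0, 0, 0, 0.034, -0.036, 0, 0, 0, 0, 0, 0.034, -0.036, 0, 0, 0, 0, 0, 0.034, -0.036, 0, 0, 0, 0]' --force 30

```text
time: 0.72
eef_pos: [0.2584, -0.3424, 0.231]
orientation: [0.993, 0.118, 0.0, -0.0]
contact_force: [0.2, -0.5, 0.2]
grip_width: 0.0852
grasp_force: 0.0
```

send_rows --series '[0, 0.034, -0.036, 0, 0, 0, 0, 0, 0.034, -0.036, 0, 0, 0, 0, 0, 0.034, -0.036, 0, 0, 0, 0, 0, 0.034, -0.036, 0, 0, 0, 0, 0, 0.034, -0.036, 0, 0, 0, 0]'

```text
time: 1.35
eef_pos: [0.3813, -0.1277, 0.2312]
orientation: [0.993, 0.118, 0.0, 0.0]
contact_force: [0.7, 0.1, 0.3]
grip_width: 0.0853
grasp_force: 0.0
```

send_rows --series '[0, 0.034, -0.036, 0, 0, 0, 0, 0, 0.034, -0.036, 0, 0, 0, 0, 0, 0.034, -0.036, 0, 0, 0, 0, 0, 0.034, -0.036, 0, 0, 0, 0, 0, 0.034, -0.036, 0, 0, 0, 0]'

```text
time: 1.98
eef_pos: [0.5043, 0.0871, 0.2309]
orientation: [0.993, 0.118, -0.0, 0.0]
contact_force: [0.6, -0.7, 1.1]
grip_width: 0.0855
grasp_force: 0.0
```

send_rows --series '[0, 0.034, -0.036, 0, 0, 0, 0, 0, 0.034, -0.036, 0, 0, 0, 0, 0, 0.034, -0.036, 0, 0, 0, 0, 0, 0.034, -0.036, 0, 0, 0, 0, 0, 0, 0, 0, 0, 0, 0]'

```text
time: 2.6
eef_pos: [0.6033, 0.2605, 0.2296]
orientation: [0.993, 0.12, -0.0, -0.0]
contact_force: [-0.5, -0.9, -0.8]
grip_width: 0.0853
grasp_force: 0.0
```

```bash
cat >> h.py <<'E'
from scipy.spatial.transform import Rotation as Ro
def go(tx,ty,tz):
    from workcell import monitor
    s=monitor.state();R=Ro.from_quat(s["orientation"]).as_matrix()
    print("t",round(float(s["time"]),2),"tcp",s["eef_pos"].round(4),"w",round(float(s["grip_width"]),4),"tool z",R[:,2].round(4),"x",R[:,0].round(3),"tool delta",(R.T@(np.array([tx,ty,tz])-s["eef_pos"])).round(4))
def wrist(name=None):
    from workcell import monitor,get_image
    s=monitor.state();im=get_image("wrist");R=Ro.from_quat(s["orientation"]).as_matrix()
    T=im["tool_from_camera"];W=np.eye(4);W[:3,:3]=R;W[:3,3]=s["eef_pos"]
    if name: cv2.imwrite(f"pics/{name}.png",im["color"][:,:,::-1])
    return im,cloud(im,W@T)
E
python3 - <<'E'
from h import *
go(.623,.3025,.2)
im,P=wrist("w1")
for k in("blue","green"):
    for o in measure(P,hue(im,*H[k])): print(k,*o)
E
```

```text
t 2.6 tcp [0.6033 0.2605 0.2296] w 0.0853 tool z [-1.e-03  6.e-04 -1.e+00] x [ 0.971  0.238 -0.001] tool delta [ 0.0291 -0.0361  0.0296]
blue [290. 180.] 1696 0.0295 [0.6259 0.3024] [0.0555 0.0554] [0.626 0.303]
blue [411. 289.] 259 0.0403 [0.5369 0.1422] [0.0177 0.0169] [0.5363 0.1415]
blue [419. 316.] 244 0.242 [0.6124 0.2186] [0.0133 0.003 ] [0.6126 0.2186]
green [301. 313.] 392 0.0074 [0.4544 0.2546] [0.0793 0.0789] [0.4544 0.2552]
green [300. 324.] 1733 0.0075 [0.4526 0.2551] [0.0576 0.0582] [0.4523 0.2548]
```

View pics/w1.png

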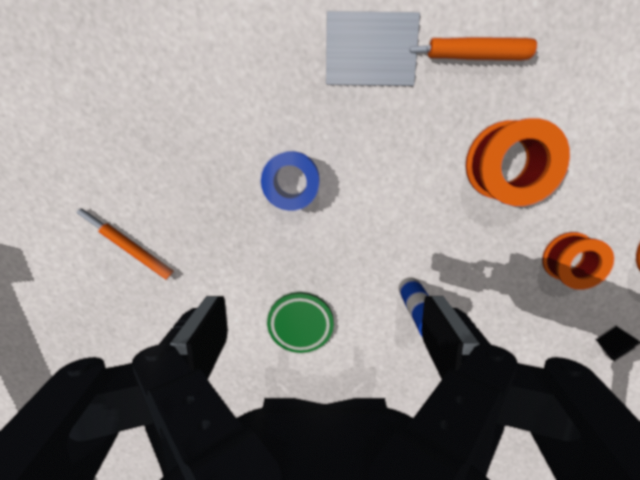

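The wrist picture shows the blue spool at (290,180), the base at (300,323), and clear space around both. Aligning and descending.

send_rows --series '[0, 0.0155, -0.018, 0.01, 0, 0, 0, 0, 0.0155, -0.018, 0.01, 0, 0, 0, 0, 0, 0, 0.04, 0, 0, 0, 0, 0, 0, 0.04, 0, 0, 0, 0, 0, 0, 0.03, 0, 0, 0]'

```text
time: 3.28
eef_pos: [0.6235, 0.3, 0.0985]
orientation: [0.993, 0.118, -0.001, 0.0]
contact_force: [1.0, 0.2, 0.4]
grip_width: 0.0857
grasp_force: 0.0
```

send_rows --series '[0, 0, 0, 0.02, 0, 0, 0, 0, 0, 0, 0, 0, 0, 0, 0, 0, 0, 0, 0, 0, 0]'

```text
time: 3.65
eef_pos: [0.6248, 0.3002, 0.0818]
orientation: [0.993, 0.118, 0.001, -0.0]
contact_force: [0.5, -0.5, -0.4]
grip_width: 0.0853
grasp_force: 0.0
```

```bash
python3 - <<'E'
from h import *
go(.6245,.3025,.001)
im,P=wrist()
for o in measure(P,hue(im,*H["blue"])): print(*o)
E
```

```text
t 3.65 tcp [0.6248 0.3002 0.0818] w 0.0853 tool z [ 1.1e-03  4.0e-04 -1.0e+00] x [0.972 0.235 0.001] tool delta [ 0.0002 -0.0023  0.0808]
[321. 255.] 5595 0.0293 [0.6262 0.3032] [0.057  0.0561] [0.6258 0.3035]
[506. 429.] 63 0.146 [0.6297 0.2461] [0.0057 0.0036] [0.6298 0.2454]
[535. 469.] 706 0.0756 [0.5388 0.1455] [0.0106 0.0086] [0.5383 0.1459]
```

send_rows --series '[0, 0.0015, -0.0025, 0.02, 0, 0, 0, 0, 0, 0, 0.02, 0, 0, 0, 0, 0, 0, 0.02, 0, 0, 0, 0, 0, 0, 0.02, 0, 0, 0, 0, 0, 0, 0, 0, 0, 0]'

```text
time: 4.32
eef_pos: [0.6233, 0.302, -0.0011]
orientation: [0.993, 0.118, -0.002, 0.001]
contact_force: [-0.4, -0.3, -0.1]
grip_width: 0.0853
grasp_force: 0.0
```

send_rows --series '[0.4, 0, 0, 0, 0, 0, 0, 0.6, 0, 0, 0, 0, 0, 0, 0.6, 0, 0, 0, 0, 0, 0, 0.6, 0, 0, 0, 0, 0, 0, 0.6, 0, 0, 0, 0, 0, 0]'

```text
time: 4.95
eef_pos: [0.6259, 0.3029, 0.0025]
orientation: [0.993, 0.118, 0.001, -0.0]
contact_force: [0.4, -0.3, 5.6]
grip_width: 0.0588
grasp_force: 32.8
```

```bash
python3 - <<'E'
from h import *
go(.6255,.3025,.1)
im,P=wrist("w2")
for o in measure(P,hue(im,*H["blue"])): print(*o)
E
```

```text
t 4.95 tcp [0.6259 0.3029 0.0025] w 0.0588 tool z [ 2.3e-03  8.0e-04 -1.0e+00] x [0.972 0.235 0.002] tool delta [-0.0002  0.0003 -0.0975]
[324. 322.] 16083 0.0292 [0.6266 0.3031] [0.0571 0.0566] [0.6251 0.3028]
```

View pics/w2.png

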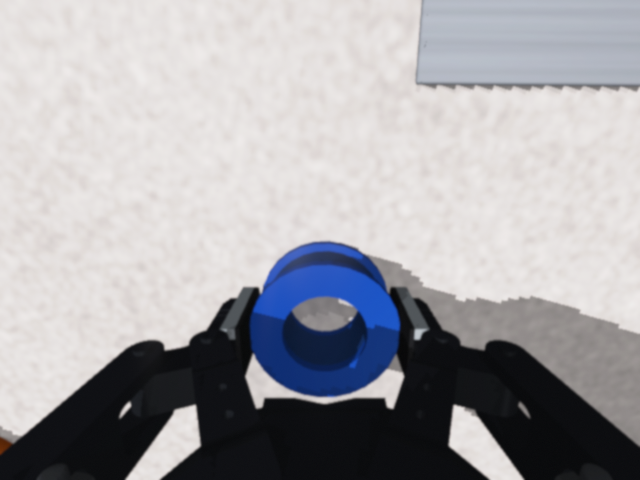

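The blue spool is held centrally between the pads (image about (324,322)). Lifting it and carrying it to the base.

send_rows --series '[0.6, 0, 0, -0.02, 0, 0, 0, 0.6, 0, 0, -0.03, 0, 0, 0, 0.6, 0, 0, -0.02, 0, 0, 0, 0.6, -0.02, 0.001, 0, 0, 0, 0, 0.6, -0.04, 0.001, 0, 0, 0, 0]'

```text
time: 5.62
eef_pos: [0.5677, 0.2864, 0.071]
orientation: [0.993, 0.118, 0.001, -0.0]
contact_force: [-0.6, 0.0, -1.1]
grip_width: 0.0586
grasp_force: 32.6
```

send_rows --series '[0.6, -0.04, 0.001, 0, 0, 0, 0, 0.6, -0.04, 0.001, 0, 0, 0, 0, 0.6, -0.03, 0.001, 0, 0, 0, 0, 0.6, -0.01, 0.001, 0, 0, 0, 0, 0.6, 0, 0, 0, 0, 0, 0]'

```text
time: 6.25
eef_pos: [0.4518, 0.2545, 0.0714]
orientation: [0.993, 0.118, 0.0, -0.0]
contact_force: [0.4, -0.3, -1.0]
grip_width: 0.0586
grasp_force: 32.6
```

send_rows --series '[0.6, 0, 0, 0, 0, 0, 0, 0.6, 0, 0, 0, 0, 0, 0]'

```text
time: 6.5
eef_pos: [0.4527, 0.2548, 0.0712]
orientation: [0.993, 0.118, 0.0, -0.0]
contact_force: [0.7, 0.3, -1.0]
grip_width: 0.0593
grasp_force: 32.6
```

```bash
python3 - <<'E'
from h import *
from workcell import get_image
go(.4524,.2551,.011)
im,P=wrist()
for k in("blue","green"):
  for o in measure(P,hue(im,*H[k])): print(*o)
im=get_image("side")
for o in measure(cloud(im),hue(im,*H["blue"])): print(*o)
E
```

```text
t 6.5 tcp [0.4527 0.2548 0.0712] w 0.0593 tool z [ 9.e-04  2.e-04 -1.e+00] x [0.972 0.234 0.001] tool delta [-0.0003 -0.0004  0.0602]
[544. 183.] 1584 0.0395 [0.5303 0.1467] [0.0254 0.0098] [0.5302 0.1423]
[616. 202.] 2852 0.0863 [0.5269 0.1466] [0.0175 0.0092] [0.5273 0.1454]
[324. 321.] 16290 0.0979 [0.4535 0.255 ] [0.0571 0.0565] [0.4523 0.2548]
[354. 218.] 948 0.0073 [0.4736 0.2469] [0.041  0.0623] [0.4684 0.2472]
[323. 231.] 2859 0.0075 [0.4653 0.2566] [0.0373 0.0593] [0.4544 0.2562]
[266. 248.] 284 0.0074 [0.4491 0.2926] [0.0333 0.0077] [0.449  0.2916]
[324. 306.] 220 0.0073 [0.4182 0.2468] [0.0104 0.0315] [0.4176 0.2469]
[240. 118.] 1212 0.0697 [ 0.8736 -0.5299] [0.1007 0.1452] [ 0.8734 -0.5282]
[311. 301.] 439 0.0927 [0.5287 0.1372] [0.0231 0.0247] [0.5296 0.1373]
[312. 333.] 236 0.0392 [0.5277 0.1451] [0.0233 0.0116] [0.5277 0.1424]
[340. 377.] 693 0.0996 [0.4683 0.2589] [0.022  0.0465] [0.4635 0.2576]
[377. 384.] 122 0.1612 [0.4254 0.3161] [0. 0.] [0.4254 0.3161]
```

send_rows --series '[0.6, -0.0005, -0.0005, 0.02, 0, 0, 0, 0.6, 0, 0, 0.02, 0, 0, 0, 0.6, 0, 0, 0.015, 0, 0, 0, 0.6, 0, 0, 0.005, 0, 0, 0, 0.6, 0, 0, 0, 0, 0, 0]'

```text
time: 7.22
eef_pos: [0.4511, 0.2549, 0.0113]
orientation: [0.993, 0.118, 0.0, -0.0]
contact_force: [0.7, 0.4, -1.2]
grip_width: 0.0587
grasp_force: 32.6
```

send_rows --series '[0.6, 0, 0, 0, 0, 0, 0, 0.3, 0, 0, 0, 0, 0, 0, 0, 0, 0, 0, 0, 0, 0, 0, 0, 0, 0, 0, 0, 0, 0, 0, 0, 0, 0, 0, 0]'

```text
time: 7.85
eef_pos: [0.4509, 0.2549, 0.0114]
orientation: [0.993, 0.118, 0.0, 0.0]
contact_force: [-0.3, -0.3, 0.3]
grip_width: 0.0856
grasp_force: 0.0
```

send_rows --series '[0, 0, 0, -0.03, 0, 0, 0, 0, 0, 0, -0.04, 0, 0, 0, 0, 0, 0, -0.04, 0, 0, 0, 0, 0, 0, -0.04, 0, 0, 0, 0, 0, 0, 0, 0, 0, 0]'

```text
time: 8.48
eef_pos: [0.453, 0.2558, 0.1646]
orientation: [0.993, 0.118, 0.004, -0.001]
contact_force: [-0.2, 0.6, -0.9]
grip_width: 0.0852
grasp_force: 0.0
```

```bash
python3 - <<'E'
from h import *
go(.6125,-.032,.16)
im,P=wrist()
for k in("blue","green"):
  for o in measure(P,hue(im,*H[k])): print(*o)
E
```

```text
t 8.47 tcp [0.453  0.2558 0.1646] w 0.0852 tool z [ 0.0073  0.0028 -1.    ] x [0.972 0.235 0.008] tool delta [0.0875 0.3172 0.005 ]
[472. 171.] 447 0.039 [0.5299 0.1471] [0.0232 0.0085] [0.5297 0.1434]
[522. 181.] 2109 0.0914 [0.5302 0.1373] [0.0238 0.0256] [0.5302 0.1371]
[326. 230.] 3092 0.0374 [0.4515 0.2546] [0.0571 0.056 ] [0.4512 0.2549]
[345. 199.] 388 0.0074 [0.4679 0.2494] [0.0496 0.067 ] [0.4615 0.2503]
[325. 194.] 197 0.0081 [0.4758 0.2598] [0.0157 0.0424] [0.4729 0.2595]
[332. 233.] 263 0.0077 [0.4465 0.2487] [0.0217 0.0204] [0.446  0.2498]
```

Blue is down within 1 mm of the base centre. Next is the small orange spool.

send_rows --series '[0, 0.011, 0.04, 0, 0, 0, 0, 0, 0.011, 0.04, 0, 0, 0, 0, 0, 0.011, 0.04, 0, 0, 0, 0, 0, 0.011, 0.04, 0, 0, 0, 0, 0, 0.011, 0.04, 0, 0, 0, 0]'

```text
time: 9.15
eef_pos: [0.5506, 0.0721, 0.1594]
orientation: [0.993, 0.118, -0.002, -0.0]
contact_force: [0.6, -0.4, 1.2]
grip_width: 0.0852
grasp_force: 0.0
```

send_rows --series '[0, 0.011, 0.04, 0, 0, 0, 0, 0, 0.011, 0.04, 0.02, 0, 0, 0, 0, 0.0105, 0.037, 0.04, 0, 0, 0, 0, 0, 0, 0.02, 0, 0, 0, 0, 0, 0, 0, 0, 0, 0]'

```text
time: 9.78
eef_pos: [0.6075, -0.0329, 0.0776]
orientation: [0.993, 0.118, -0.004, -0.001]
contact_force: [-0.5, 1.1, 0.0]
grip_width: 0.0851
grasp_force: 0.0
```

send_rows --series '[0, 0, 0, 0, 0, 0, 0, 0, 0, 0, 0, 0, 0, 0]'

```text
time: 10.02
eef_pos: [0.6107, -0.0324, 0.0824]
orientation: [0.993, 0.119, 0.001, 0.0]
contact_force: [0.1, 0.1, 0.2]
grip_width: 0.0849
grasp_force: 0.0
```

```bash
python3 - <<'E'
from h import *
go(.6125,-.032,.001)
im,P=wrist()
for o in measure(P,hue(im,*H["orange"])): print(*o)
E
```

```text
t 10.03 tcp [ 0.6107 -0.0324  0.0824] w 0.0849 tool z [ 1.9e-03 -4.0e-04 -1.0e+00] x [0.972 0.235 0.002] tool delta [ 0.0017 -0.      0.0814]
[150.  71.] 16729 0.0414 [0.6934 0.0836] [0.0677 0.0809] [0.6993 0.0842]
[525. 240.] 14082 0.0414 [ 0.6519 -0.147 ] [0.0788 0.0803] [ 0.6512 -0.1477]
[325. 251.] 5610 0.0293 [ 0.6151 -0.0322] [0.0572 0.0564] [ 0.6147 -0.0321]
```

send_rows --series '[0, 0.004, 0.0005, 0.02, 0, 0, 0, 0, 0, 0, 0.02, 0, 0, 0, 0, 0, 0, 0.02, 0, 0, 0, 0, 0, 0, 0.015, 0, 0, 0, 0, 0, 0, 0.005, 0, 0, 0]'

```text
time: 10.7
eef_pos: [0.6139, -0.0321, 0.0009]
orientation: [0.993, 0.118, -0.0, -0.0]
contact_force: [0.1, 1.3, 0.4]
grip_width: 0.0853
grasp_force: 0.0
```

send_rows --series '[0, 0, 0, 0, 0, 0, 0, 0.4, 0, 0, 0, 0, 0, 0, 0.6, 0, 0, 0, 0, 0, 0, 0.6, 0, 0, 0, 0, 0, 0, 0.6, 0, 0, 0, 0, 0, 0]'

```text
time: 11.32
eef_pos: [0.6149, -0.0324, 0.0024]
orientation: [0.993, 0.118, 0.001, 0.0]
contact_force: [-0.1, -0.2, 5.2]
grip_width: 0.0597
grasp_force: 32.5
```

send_rows --series '[0.6, 0, 0, 0, 0, 0, 0, 0.6, 0, 0, -0.02, 0, 0, 0, 0.6, 0, 0, -0.04, 0, 0, 0, 0.6, 0, 0, -0.04, 0, 0, 0, 0.6, 0, 0, -0.04, 0, 0, 0]'

```text
time: 11.95
eef_pos: [0.6139, -0.0324, 0.1423]
orientation: [0.993, 0.118, -0.0, 0.0]
contact_force: [0.9, -0.4, -0.5]
grip_width: 0.0597
grasp_force: 32.7
```

send_rows --series '[0.6, 0, 0, -0.02, 0, 0, 0, 0.6, 0, 0, 0, 0, 0, 0, 0.6, 0, 0, 0, 0, 0, 0]'

```text
time: 12.32
eef_pos: [0.6133, -0.0322, 0.16]
orientation: [0.993, 0.118, -0.001, -0.0]
contact_force: [-0.6, 0.2, -1.3]
grip_width: 0.0594
grasp_force: 32.7
```

```bash
python3 - <<'E'
from h import *
go(.4515,.2547,.16)
im,P=wrist()
for o in measure(P,hue(im,*H["orange"])): print(*o)
E
```

```text
t 12.32 tcp [ 0.6133 -0.0322  0.16  ] w 0.0594 tool z [-2.2e-03  3.0e-04 -1.0e+00] x [ 0.972  0.235 -0.002] tool delta [-0.09   -0.3169  0.0004]
[199.  83.] 9674 0.0414 [0.6992 0.0834] [0.0784 0.0796] [0.6992 0.0839]
[470. 215.] 7311 0.0415 [ 0.6519 -0.1474] [0.0785 0.0804] [ 0.6513 -0.1479]
[324. 321.] 13880 0.1867 [ 0.6141 -0.032 ] [0.0572 0.057 ] [ 0.6127 -0.0322]
```

send_rows --series '[0.6, -0.011, -0.04, 0, 0, 0, 0, 0.6, -0.011, -0.04, 0, 0, 0, 0, 0.6, -0.011, -0.04, 0, 0, 0, 0, 0.6, -0.011, -0.04, 0, 0, 0, 0, 0.6, -0.011, -0.04, 0, 0, 0, 0]'

```text
time: 13.0
eef_pos: [0.5123, 0.1501, 0.1597]
orientation: [0.993, 0.118, -0.001, 0.0]
contact_force: [0.2, 0.3, -0.8]
grip_width: 0.0597
grasp_force: 32.7
```

send_rows --series '[0.6, -0.011, -0.04, 0, 0, 0, 0, 0.6, -0.011, -0.04, 0, 0, 0, 0, 0.6, -0.013, -0.037, 0, 0, 0, 0, 0.6, 0, 0, 0.03, 0, 0, 0, 0.6, 0, 0, 0.03, 0, 0, 0]'

```text
time: 13.62
eef_pos: [0.4514, 0.2551, 0.0996]
orientation: [0.993, 0.119, -0.001, 0.0]
contact_force: [0.0, 0.4, -1.2]
grip_width: 0.0596
grasp_force: 32.8
```

send_rows --series '[0.6, 0, 0, 0.02, 0, 0, 0, 0.6, 0, 0, 0.015, 0, 0, 0, 0.6, 0, 0, 0, 0, 0, 0, 0.6, 0, 0, 0, 0, 0, 0, 0.6, 0, 0, 0, 0, 0, 0]'

```text
time: 14.25
eef_pos: [0.4531, 0.2549, 0.0671]
orientation: [0.993, 0.118, 0.001, -0.0]
contact_force: [-0.5, -0.6, 0.2]
grip_width: 0.0597
grasp_force: 32.8
```

```bash
python3 - <<'E'
from h import *
from workcell import get_image
go(.4512,.2548,.0417)
im,P=wrist()
for o in measure(P,hue(im,*H["orange"])): print(*o)
im=get_image("side")
for k in("blue","orange"):
  for o in measure(cloud(im),hue(im,*H[k])): print(k,*o)
E
```

```text
t 14.25 tcp [0.4531 0.2549 0.0671] w 0.0597 tool z [ 1.8e-03  6.0e-04 -1.0e+00] x [0.972 0.235 0.002] tool delta [-0.0019 -0.0003  0.0254]
[ 33. 131.] 1980 0.0127 [0.4901 0.4348] [0.0257 0.0334] [0.4903 0.4374]
[324. 321.] 13876 0.0939 [0.4537 0.2551] [0.0572 0.0571] [0.4523 0.2551]
blue [240. 118.] 1212 0.0697 [ 0.8738 -0.5298] [0.1004 0.1434] [ 0.8724 -0.5316]
blue [311. 301.] 439 0.0928 [0.5288 0.1374] [0.023  0.0248] [0.5296 0.137 ]
blue [312. 333.] 236 0.0388 [0.5277 0.145 ] [0.0236 0.0104] [0.5275 0.1435]
blue [354. 418.] 1249 0.039 [0.4495 0.2665] [0.0564 0.035 ] [0.4499 0.2562]
orange [208. 156.] 113 0.0708 [ 0.8721 -0.3016] [0.096  0.0171] [ 0.8729 -0.297 ]
orange [281. 214.] 1011 0.0431 [ 0.65   -0.1466] [0.0783 0.0792] [ 0.6489 -0.1474]
orange [214. 289.] 1708 0.043 [0.6968 0.0846] [0.0793 0.08  ] [0.6974 0.0832]
orange [141. 317.] 608 0.0203 [0.7896 0.1533] [0.0283 0.0916] [0.7895 0.1529]
orange [353. 355.] 63 0.1506 [0.4539 0.2819] [0.0101 0.0053] [0.4537 0.2827]
orange [339. 377.] 614 0.1169 [0.4563 0.2929] [0.0015 0.0061] [0.4563 0.2928]
orange [377. 384.] 146 0.162 [0.4258 0.3164] [0.0007 0.0014] [0.4258 0.3164]
```

send_rows --series '[0.6, -0.0015, 0, 0.01, 0, 0, 0, 0.6, 0, 0, 0.01, 0, 0, 0, 0.6, 0, 0, 0.005, 0, 0, 0, 0.6, 0, 0, 0.001, 0, 0, 0, 0.6, 0, 0, 0, 0, 0, 0]'

```text
time: 14.98
eef_pos: [0.4501, 0.254, 0.0404]
orientation: [0.993, 0.118, -0.001, 0.0]
contact_force: [-2.5, 0.1, 5.2]
grip_width: 0.0597
grasp_force: 33.2
```

send_rows --series '[0.6, 0, 0, 0, 0, 0, 0, 0.3, 0, 0, 0, 0, 0, 0, 0, 0, 0, 0, 0, 0, 0, 0, 0, 0, 0, 0, 0, 0, 0, 0, 0, 0, 0, 0, 0]'

```text
time: 15.6
eef_pos: [0.451, 0.2544, 0.0401]
orientation: [0.993, 0.118, -0.0, 0.0]
contact_force: [0.1, 0.0, -0.1]
grip_width: 0.0856
grasp_force: 0.0
```

send_rows --series '[0, 0, 0, -0.03, 0, 0, 0, 0, 0, 0, -0.04, 0, 0, 0, 0, 0, 0, -0.04, 0, 0, 0, 0, 0, 0, -0.03, 0, 0, 0, 0, 0, 0, 0, 0, 0, 0]'

```text
time: 16.23
eef_pos: [0.4525, 0.255, 0.1825]
orientation: [0.993, 0.118, 0.003, -0.001]
contact_force: [-0.3, 0.2, -0.9]
grip_width: 0.0855
grasp_force: 0.0
```

send_rows --series '[0, 0, 0, 0, 0, 0, 0, 0, 0, 0, 0, 0, 0, 0]'

```text
time: 16.48
eef_pos: [0.45, 0.2539, 0.1786]
orientation: [0.993, 0.118, -0.002, 0.0]
contact_force: [-0.5, 0.3, 0.2]
grip_width: 0.0853
grasp_force: 0.0
```

```bash
python3 - <<'E'
from h import *
from workcell import get_image
go(.466,-.251,.18)
im,P=wrist("w3")
for k in("blue","orange","green"):
  for o in measure(P,hue(im,*H[k])): print(k,*o)
for n in("side","top"):
  im=get_image(n)
  cv2.imwrite(f"pics/{n}3.png",cv2.resize(im["color"][(300 if n=="side" else 270):,(250 if n=="side" else 100):,::-1][:180,:240],None,fx=3,fy=3,interpolation=cv2.INTER_CUBIC))
  for k in("blue","orange"):
    for o in measure(cloud(im),hue(im,*H[k])):
      if np.hypot(*(o[3]-[.452,.255]))<.04: print(n,k,*o)
E
```

```text
t 16.48 tcp [0.45   0.2539 0.1786] w 0.0853 tool z [-0.003  -0.0013 -1.    ] x [ 0.972  0.235 -0.003] tool delta [-0.1028  0.4946 -0.0008]
blue [465. 163.] 388 0.039 [0.5304 0.147 ] [0.0242 0.0083] [0.5302 0.1431]
blue [511. 172.] 1891 0.0914 [0.5305 0.1371] [0.0245 0.0258] [0.5306 0.137 ]
blue [320. 190.] 193 0.0365 [0.4746 0.2632] [0.0131 0.0323] [0.4738 0.263 ]
orange [598.  13.] 1437 0.0413 [0.662 0.085] [0.009  0.0307] [0.6613 0.0846]
orange [107. 107.] 1818 0.0129 [0.5018 0.4596] [0.046  0.0805] [0.5021 0.4595]
orange [324. 231.] 3436 0.0674 [0.4507 0.2539] [0.0571 0.0566] [0.4504 0.2539]
green [316. 174.] 94 0.0075 [0.4875 0.2706] [0.0106 0.0227] [0.4872 0.2703]
green [317. 184.] 94 0.0076 [0.478 0.266] [0.0115 0.0257] [0.4774 0.2656]
green [356. 190.] 68 0.0076 [0.4822 0.231 ] [0.0135 0.0156] [0.4818 0.2312]
side blue [353. 425.] 649 0.0357 [0.4515 0.2763] [0.0487 0.0162] [0.45   0.2682]
side orange [357. 391.] 1805 0.0689 [0.4486 0.2544] [0.0559 0.0571] [0.4484 0.254 ]
```

View pics/side3.png

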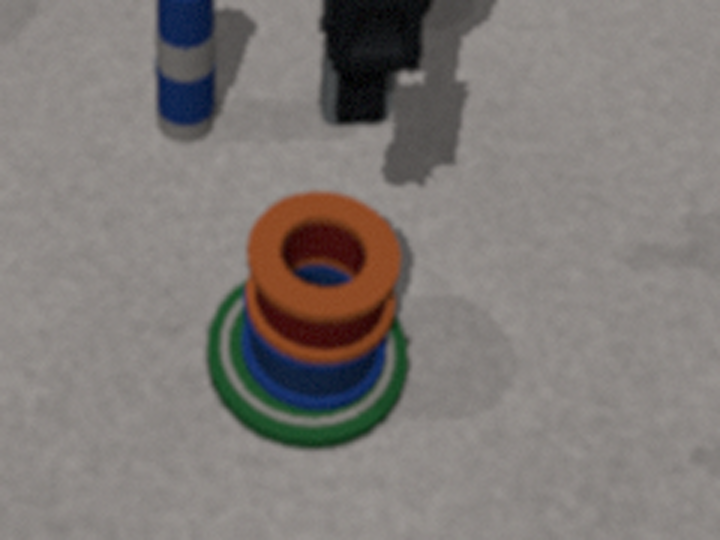

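Stack in the crop: orange (323,255) sits on blue (315,375), close to square. I'll recheck with the top camera once the arm is clear; on to the cartridge.

send_rows --series '[0, -0.01, 0.05, 0, 0, 0, 0, 0, -0.01, 0.05, 0, 0, 0, 0, 0, -0.01, 0.05, 0, 0, 0, 0, 0, -0.01, 0.05, 0, 0, 0, 0, 0, -0.01, 0.05, 0, 0, 0, 0]'

```text
time: 17.25
eef_pos: [0.4608, -0.002, 0.18]
orientation: [0.993, 0.118, -0.0, -0.0]
contact_force: [0.8, -0.1, 0.1]
grip_width: 0.0854
grasp_force: 0.0
```

send_rows --series '[0, -0.01, 0.05, 0, 0, 0, 0, 0, -0.01, 0.05, 0, 0, 0, 0, 0, -0.01, 0.05, 0, 0, 0, 0, 0, -0.01, 0.05, 0, 0, 0, 0, 0, -0.013, 0.045, 0, 0, 0, 0]'

```text
time: 17.88
eef_pos: [0.4669, -0.2529, 0.1798]
orientation: [0.993, 0.118, -0.0, -0.0]
contact_force: [0.4, -0.2, 0.2]
grip_width: 0.0856
grasp_force: 0.0
```

send_rows --series '[0, 0, 0, 0.02, 0, 0, 0, 0, 0, 0, 0, 0, 0, 0, 0, 0, 0, 0, 0, 0, 0]'

```text
time: 18.25
eef_pos: [0.467, -0.2506, 0.1604]
orientation: [0.993, 0.118, -0.0, -0.0]
contact_force: [-0.5, 0.1, 0.8]
grip_width: 0.0852
grasp_force: 0.0
```

```bash
python3 - <<'E'
from h import *
from workcell import get_image
go(.466,-.251,.064)
im,P=wrist("w4")
for o in measure(P,hue(im,*H["yellow"])): print(*o)
for n in("side","top"):
  im=get_image(n);Q=cloud(im);hsv=hue(im,0,179,90,40)
  for k,z0,z1 in(("green",.003,.015),("blue",.015,.042),("orange",.05,.075)):
    m=hue(im,*H[k],90,30)&(Q[...,2]>z0)&(Q[...,2]<z1)&(np.hypot(Q[...,0]-.452,Q[...,1]-.255)<.06)
    q=Q[m][:,:2];x0,x1=np.percentile(q[:,0],[.5,99.5]);y0,y1=np.percentile(q[:,1],[.5,99.5])
    print(n,k,m.sum(),np.round([x0,x1,(x0+x1)/2,y0,y1,(y0+y1)/2],4))
  if n=="top": cv2.imwrite("pics/top4.png",cv2.resize(im["color"][280:370,130:250,::-1],None,fx=6,fy=6,interpolation=cv2.INTER_CUBIC))
E
```

```text
t 18.25 tcp [ 0.467  -0.2506  0.1604] w 0.0852 tool z [-2.e-04  2.e-04 -1.e+00] x [ 0.972  0.235 -0.   ] tool delta [-0.001   0.0002  0.0964]
[541. 180.] 83 0.0125 [ 0.5493 -0.4246] [0.0059 0.0078] [ 0.5495 -0.4248]
[573. 187.] 83 0.0125 [ 0.5506 -0.4548] [0.006  0.0073] [ 0.5512 -0.4548]
[531. 191.] 73 0.0123 [ 0.5386 -0.4206] [0.006  0.0073] [ 0.5391 -0.4205]
[327. 245.] 989 0.0891 [ 0.4686 -0.2525] [0.0201 0.0192] [ 0.4683 -0.2529]
[600. 229.] 128 0.0125 [ 0.5218 -0.4939] [0.0121 0.013 ] [ 0.5216 -0.4938]
side green 685 [0.4123 0.4922 0.4523 0.2346 0.2974 0.266 ]
side blue 409 [0.4248 0.4758 0.4503 0.236  0.2843 0.2601]
side orange 1402 [0.4202 0.4778 0.449  0.2248 0.2832 0.254 ]
top green 240 [0.4127 0.4915 0.4521 0.2147 0.2841 0.2494]
top blue 9 [0.4495 0.4652 0.4573 0.2601 0.2716 0.2659]
top orange 596 [0.4197 0.4771 0.4484 0.2242 0.2829 0.2535]
```

View pics/top4.png

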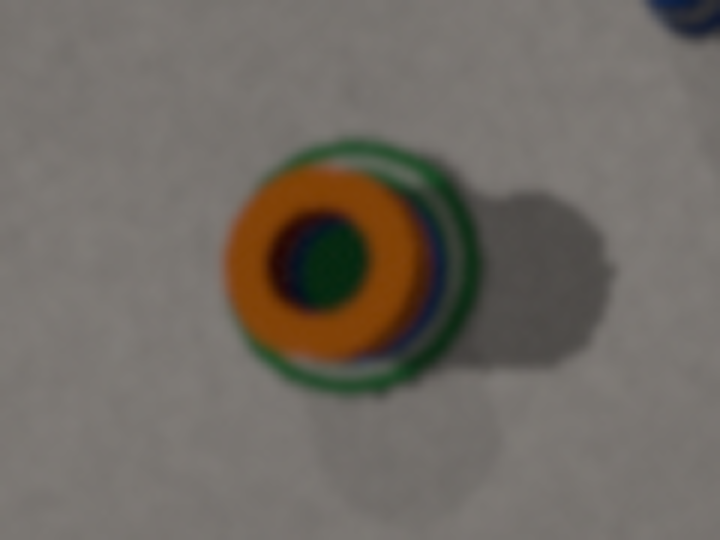

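Top crop: bore and blue rim are visible under the orange spool, with the offset about 2 mm, which is acceptable. Descending on the cartridge.

send_rows --series '[0, 0.0005, 0.0015, 0.025, 0, 0, 0, 0, 0, 0, 0.03, 0, 0, 0, 0, 0, 0, 0.03, 0, 0, 0, 0, 0, 0, 0.01, 0, 0, 0, 0, 0, 0, 0, 0, 0, 0]'

```text
time: 19.02
eef_pos: [0.4679, -0.2522, 0.0654]
orientation: [0.993, 0.118, -0.0, 0.0]
contact_force: [0.5, 0.6, -0.5]
grip_width: 0.0851
grasp_force: 0.0
```

send_rows --series '[0.3, 0, 0, 0, 0, 0, 0, 0.6, 0, 0, 0, 0, 0, 0, 0.85, 0, 0, 0, 0, 0, 0, 0.85, 0, 0, 0, 0, 0, 0, 0.85, 0, 0, 0, 0, 0, 0]'

```text
time: 19.65
eef_pos: [0.468, -0.2526, 0.0659]
orientation: [0.993, 0.118, 0.0, 0.0]
contact_force: [-0.3, -0.4, 4.1]
grip_width: 0.0206
grasp_force: 29.5
```

send_rows --series '[0.85, 0, 0, 0, 0, 0, 0, 0.85, 0, 0, -0.01, 0, 0, 0, 0.85, 0, 0, -0.03, 0, 0, 0, 0.85, 0, 0, -0.04, 0, 0, 0, 0.85, 0, 0, -0.04, 0, 0, 0]'

```text
time: 20.27
eef_pos: [0.4674, -0.2521, 0.1864]
orientation: [0.993, 0.118, -0.0, -0.0]
contact_force: [-0.2, -0.0, -1.3]
grip_width: 0.0206
grasp_force: 29.5
```

send_rows --series '[0.85, 0, 0, -0.02, 0, 0, 0, 0.85, 0, 0, 0, 0, 0, 0, 0.85, 0, 0, 0, 0, 0, 0]'

```text
time: 20.65
eef_pos: [0.467, -0.2518, 0.2043]
orientation: [0.993, 0.118, -0.001, -0.001]
contact_force: [-0.7, 0.6, -0.7]
grip_width: 0.0209
grasp_force: 29.5
```

```bash
python3 - <<'E'
from h import *
from workcell import get_image
go(.4505,.254,.2)
im,P=wrist("w5")
for o in measure(P,hue(im,*H["yellow"])): print(*o)
for n in("side","top"):
  im=get_image(n);Q=cloud(im)
  for o in measure(Q,hue(im,*H["yellow"],90,30)):
    if abs(o[3][1]+.25)<.06: print(n,*o)
  m=hue(im,18,38,90,30)&(Q[...,2]>.09)&(np.hypot(Q[...,0]-.467,Q[...,1]+.252)<.05)
  q=Q[m]
  for z in(.11,.12,.13,.14,.15):
    w=q[abs(q[:,2]-z)<.005]
    if len(w)>5:print(n,z,len(w),w[:,:2].min(0).round(4),w[:,:2].max(0).round(4))
  if len(q):print("zrange",q[:,2].min(),q[:,2].max())
E
```

```text
t 20.65 tcp [ 0.467  -0.2518  0.2043] w 0.0209 tool z [-0.0017  0.0011 -1.    ] x [ 0.972  0.235 -0.001] tool delta [ 0.1026 -0.4956  0.0049]
[513. 174.] 63 0.0126 [ 0.5495 -0.4248] [0.0059 0.0079] [ 0.5496 -0.4249]
[541. 180.] 60 0.0123 [ 0.5506 -0.4548] [0.0056 0.0069] [ 0.551  -0.4549]
[565. 217.] 103 0.0124 [ 0.5221 -0.4943] [0.0119 0.0132] [ 0.5222 -0.4937]
[324. 309.] 3694 0.2274 [ 0.4679 -0.2515] [0.0199 0.0203] [ 0.4668 -0.2512]
side [388. 132.] 295 0.1979 [ 0.4656 -0.2439] [0.0168 0.0074] [ 0.4657 -0.2455]
side 0.14 19 [ 0.4563 -0.2471] [ 0.4734 -0.2399]
side 0.15 47 [ 0.4565 -0.2487] [ 0.4737 -0.2391]
zrange 0.14054791992598217 0.20502253093032108
zrange 0.15876062590821227 0.25609999317086163
```

View pics/w5.png

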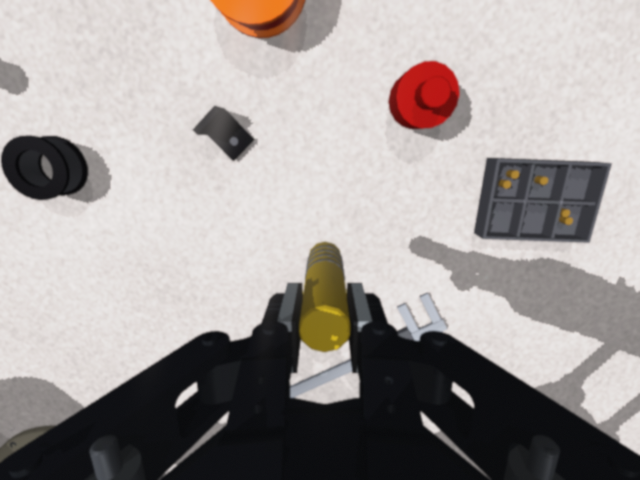

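The cartridge is held upright and centred at image (324,330). Carrying it above the stack.

send_rows --series '[0.85, 0.01, -0.05, 0, 0, 0, 0, 0.85, 0.01, -0.05, 0, 0, 0, 0, 0.85, 0.01, -0.05, 0, 0, 0, 0, 0.85, 0.01, -0.05, 0, 0, 0, 0, 0.85, 0.01, -0.05, 0, 0, 0, 0]'

```text
time: 21.42
eef_pos: [0.4571, 0.004, 0.2045]
orientation: [0.993, 0.118, -0.001, -0.0]
contact_force: [0.0, -0.8, -0.6]
grip_width: 0.0208
grasp_force: 29.6
```

send_rows --series '[0.85, 0.01, -0.05, 0, 0, 0, 0, 0.85, 0.01, -0.05, 0, 0, 0, 0, 0.85, 0.01, -0.05, 0, 0, 0, 0, 0.85, 0.01, -0.05, 0, 0, 0, 0, 0.85, 0.012, -0.045, 0, 0, 0, 0]'

```text
time: 22.05
eef_pos: [0.45, 0.2544, 0.2044]
orientation: [0.993, 0.118, -0.001, 0.0]
contact_force: [1.3, -0.8, -0.8]
grip_width: 0.0206
grasp_force: 29.6
```

send_rows --series '[0.85, 0, 0, 0.02, 0, 0, 0, 0.85, 0, 0, 0.02, 0, 0, 0, 0.85, 0, 0, 0.01, 0, 0, 0, 0.85, 0, 0, 0, 0, 0, 0, 0.85, 0, 0, 0, 0, 0, 0]'

```text
time: 22.68
eef_pos: [0.4513, 0.2527, 0.1558]
orientation: [0.993, 0.118, 0.001, -0.0]
contact_force: [-0.7, 0.4, -0.4]
grip_width: 0.0204
grasp_force: 29.6
```

```bash
python3 - <<'E'
from h import *
from workcell import get_image
go(.4510,.2543,.074)
im,P=wrist("w6")
for k in("yellow","orange"):
  for o in measure(P,hue(im,*H[k])):
    if abs(o[3][1]-.254)<.06:print(k,*o)
ims=get_image("side")
a=cv2.resize(ims["color"][300:450,270:450,::-1],None,fx=3,fy=3);b=im["color"][200:400,240:420,::-1]
b=cv2.resize(b,None,fx=450/200,fy=450/200)
cv2.imwrite("pics/c6.png",np.hstack([a,b])[:, :800])
E
```

```text
t 22.68 tcp [0.4513 0.2527 0.1558] w 0.0204 tool z [ 1.e-03  3.e-04 -1.e+00] x [0.972 0.234 0.001] tool delta [-0.     -0.0016  0.0818]
yellow [323. 244.] 79 0.1003 [0.4593 0.2554] [0.0064 0.0136] [0.4585 0.2554]
yellow [324. 308.] 3753 0.179 [0.4521 0.2531] [0.0198 0.0204] [0.4511 0.2528]
orange [322. 234.] 3332 0.0675 [0.4522 0.254 ] [0.0546 0.0565] [0.4504 0.254 ]
```

View pics/c6.png

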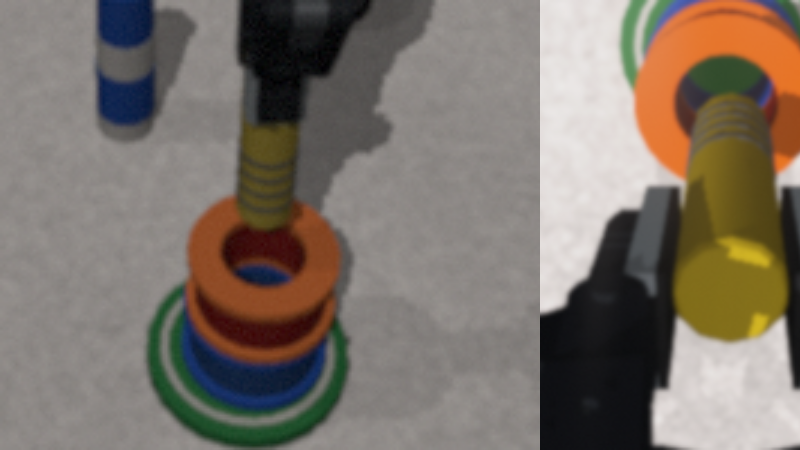

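The cartridge hangs just above the bore (side crop (265,220) over the bore at (263,255)). Lowering it.

send_rows --series '[0.85, -0.0005, -0.0015, 0.01, 0, 0, 0, 0.85, 0, 0, 0.015, 0, 0, 0, 0.85, 0, 0, 0.015, 0, 0, 0, 0.85, 0, 0, 0, 0, 0, 0, 0.85, 0, 0, 0, 0, 0, 0]'

```text
time: 23.4
eef_pos: [0.4501, 0.2541, 0.1151]
orientation: [0.993, 0.118, -0.0, 0.0]
contact_force: [0.4, 0.0, -0.5]
grip_width: 0.0208
grasp_force: 29.6
```

send_rows --series '[0.85, 0, 0, 0.015, 0, 0, 0, 0.85, 0, 0, 0.015, 0, 0, 0, 0.85, 0, 0, 0.008, 0, 0, 0, 0.85, 0, 0, 0.002, 0, 0, 0, 0.85, 0, 0, 0, 0, 0, 0]'

```text
time: 24.02
eef_pos: [0.4501, 0.2541, 0.0752]
orientation: [0.993, 0.118, -0.0, 0.0]
contact_force: [0.6, -1.5, 0.5]
grip_width: 0.0202
grasp_force: 29.6
```

```bash
python3 - <<'E'
from h import *
go(.4510,.2543,.074)
im,P=wrist()
for k in("yellow","orange"):
  for o in measure(P,hue(im,*H[k])):
    if abs(o[3][1]-.254)<.06:print(k,*o)
E
```

```text
t 24.02 tcp [0.4501 0.2541 0.0752] w 0.0202 tool z [-0.e+00 -1.e-04 -1.e+00] x [ 0.972  0.235 -0.   ] tool delta [0.001  0.     0.0012]
yellow [324. 309.] 3666 0.0984 [0.4509 0.2545] [0.0198 0.0204] [0.4496 0.2541]
orange [325. 259.] 5091 0.0674 [0.4618 0.2547] [0.036  0.0564] [0.4504 0.2541]
```

send_rows --series '[0.85, 0, 0, 0.001, 0, 0, 0, 0.85, 0, 0, 0, 0, 0, 0, 0.65, 0, 0, 0, 0, 0, 0, 0.5, 0, 0, 0, 0, 0, 0, 0.5, 0, 0, 0, 0, 0, 0]'

```text
time: 24.7
eef_pos: [0.45, 0.2541, 0.0744]
orientation: [0.993, 0.118, 0.0, 0.0]
contact_force: [0.2, -0.4, -0.3]
grip_width: 0.0426
grasp_force: 0.0
```

send_rows --series '[0.4, 0, 0, 0, 0, 0, 0, 0.4, 0, 0, -0.02, 0, 0, 0, 0.2, 0, 0, -0.04, 0, 0, 0, 0, 0, 0, -0.04, 0, 0, 0, 0, 0, 0, -0.02, 0, 0, 0]'

```text
time: 25.32
eef_pos: [0.4509, 0.2545, 0.1967]
orientation: [0.993, 0.118, 0.002, -0.0]
contact_force: [-0.3, -0.2, -0.2]
grip_width: 0.0854
grasp_force: 0.0
```

send_rows --series '[0, 0, 0, 0, 0, 0, 0, 0, 0, 0, 0, 0, 0, 0]'

```text
time: 25.58
eef_pos: [0.4492, 0.2538, 0.1932]
orientation: [0.993, 0.118, -0.001, 0.0]
contact_force: [-0.1, 0.1, -0.6]
grip_width: 0.0854
grasp_force: 0.0
```

```bash
python3 - <<'E'
from h import *
go(.592,-.311,.2)
im,P=wrist()
for k in("yellow","orange"):
  for o in measure(P,hue(im,*H[k])):
    if abs(o[3][1]-.254)<.06:print(k,*o)
E
```

```text
t 25.57 tcp [0.4492 0.2538 0.1932] w 0.0854 tool z [-1.8e-03 -8.0e-04 -1.0e+00] x [ 0.972  0.235 -0.002] tool delta [ 0.0063  0.5825 -0.0066]
yellow [324. 233.] 924 0.0973 [0.4507 0.2539] [0.0202 0.0196] [0.4504 0.2536]
orange [325. 224.] 2925 0.0674 [0.4506 0.254 ] [0.057  0.0565] [0.4504 0.2542]
```

The cartridge stands on the base, top at 98 mm, concentric with the bore. Now the cap.

send_rows --series '[0, 0.0005, 0.048, 0, 0, 0, 0, 0, 0.0005, 0.05, 0, 0, 0, 0, 0, 0.0005, 0.05, 0, 0, 0, 0, 0, 0.0005, 0.05, 0, 0, 0, 0, 0, 0.0005, 0.05, 0, 0, 0, 0]'

```text
time: 26.25
eef_pos: [0.5101, 0.0122, 0.1929]
orientation: [0.993, 0.118, -0.001, -0.0]
contact_force: [1.3, 0.2, 0.1]
grip_width: 0.085
grasp_force: 0.0
```

send_rows --series '[0, 0.0005, 0.05, 0, 0, 0, 0, 0, 0.0005, 0.05, 0, 0, 0, 0, 0, 0.0005, 0.05, 0, 0, 0, 0, 0, 0.0005, 0.05, 0, 0, 0, 0, 0, 0.0005, 0.05, 0, 0, 0, 0]'

```text
time: 26.88
eef_pos: [0.5712, -0.2301, 0.1925]
orientation: [0.993, 0.118, -0.001, -0.001]
contact_force: [-0.1, -0.4, 0.1]
grip_width: 0.0854
grasp_force: 0.0
```

send_rows --series '[0, 0.0015, 0.05, 0, 0, 0, 0, 0, 0.001, 0.035, 0.02, 0, 0, 0, 0, 0, 0, 0.02, 0, 0, 0, 0, 0, 0, 0, 0, 0, 0, 0, 0, 0, 0, 0, 0, 0]'

```text
time: 27.5
eef_pos: [0.594, -0.3105, 0.1541]
orientation: [0.993, 0.118, -0.0, -0.0]
contact_force: [0.5, -0.9, -0.1]
grip_width: 0.0853
grasp_force: 0.0
```

```bash
python3 - <<'E'
from h import *
go(.593,-.311,.043)
im,P=wrist()
m=hue(im,0,4)|hue(im,172,179)
for o in measure(P,m): print(*o)
q=P[m];q=q[np.hypot(q[:,0]-.592,q[:,1]+.311)<.04];w=q[(q[:,2]>.036)&(q[:,2]<.043)]
print("cap shoulder",w.min(0),w.max(0))
E
```

```text
t 27.5 tcp [ 0.594  -0.3105  0.1541] w 0.0853 tool z [-5.e-04  4.e-04 -1.e+00] x [ 0.972  0.235 -0.   ] tool delta [-0.001   0.0003  0.1111]
[112. 106.] 1476 0.0324 [ 0.6509 -0.1334] [0.0442 0.0191] [ 0.6511 -0.1432]
[183.  95.] 97 0.0187 [ 0.6702 -0.1781] [0.0197 0.0121] [ 0.6703 -0.1777]
[326. 232.] 3416 0.0608 [ 0.5944 -0.3116] [0.0221 0.0217] [ 0.5942 -0.3117]
cap shoulder [ 0.5676521  -0.33759741  0.03606678] [ 0.62090613 -0.28577387  0.04267517]
```

send_rows --series '[0, 0, 0.001, 0.03, 0, 0, 0, 0, 0, 0, 0.03, 0, 0, 0, 0, 0, 0, 0.03, 0, 0, 0, 0, 0, 0, 0.02, 0, 0, 0, 0, 0, 0, 0, 0, 0, 0]'

```text
time: 28.18
eef_pos: [0.5937, -0.3109, 0.0437]
orientation: [0.993, 0.119, -0.001, -0.001]
contact_force: [0.6, -0.1, 0.5]
grip_width: 0.0856
grasp_force: 0.0
```

send_rows --series '[0.3, 0, 0, 0, 0, 0, 0, 0.6, 0, 0, 0, 0, 0, 0, 0.85, 0, 0, 0, 0, 0, 0, 0.85, 0, 0, 0, 0, 0, 0, 0.85, 0, 0, 0, 0, 0, 0]'

```text
time: 28.8
eef_pos: [0.5946, -0.312, 0.0451]
orientation: [0.993, 0.118, 0.0, 0.0]
contact_force: [-0.1, 1.0, 4.8]
grip_width: 0.0219
grasp_force: 29.6
```

send_rows --series '[0.85, 0, 0, 0, 0, 0, 0, 0.85, 0, 0, -0.01, 0, 0, 0, 0.85, 0, 0, -0.04, 0, 0, 0, 0.85, 0, 0, -0.05, 0, 0, 0, 0.85, 0, 0, -0.05, 0, 0, 0]'

```text
time: 29.42
eef_pos: [0.5939, -0.3118, 0.1955]
orientation: [0.993, 0.118, -0.0, -0.0]
contact_force: [0.3, -0.1, -0.0]
grip_width: 0.0219
grasp_force: 29.5
```

send_rows --series '[0.85, 0, 0, -0.01, 0, 0, 0, 0.85, 0, 0, 0, 0, 0, 0, 0.85, 0, 0, 0, 0, 0, 0]'

```text
time: 29.8
eef_pos: [0.5931, -0.3112, 0.202]
orientation: [0.993, 0.118, -0.002, -0.001]
contact_force: [0.4, -0.4, -1.5]
grip_width: 0.0219
grasp_force: 29.5
```

```bash
python3 - <<'E'
from h import *
go(.4500,.2538,.19)
im,P=wrist("w7")
m=hue(im,0,4)|hue(im,172,179)
for o in measure(P,m): print(*o)
E
```

```text
t 29.8 tcp [ 0.5931 -0.3112  0.202 ] w 0.0219 tool z [-0.0036  0.0022 -1.    ] x [ 0.972  0.235 -0.003] tool delta [-0.0066 -0.5828  0.0138]
[144. 109.] 864 0.0317 [ 0.6506 -0.1332] [0.0435 0.0187] [ 0.6506 -0.1408]
[207. 120.] 122 0.017 [ 0.6549 -0.1811] [0.0404 0.0087] [ 0.6544 -0.1783]
[324. 282.] 7526 0.2179 [ 0.5934 -0.311 ] [0.022 0.022] [ 0.5921 -0.3114]
```

View pics/w7.png

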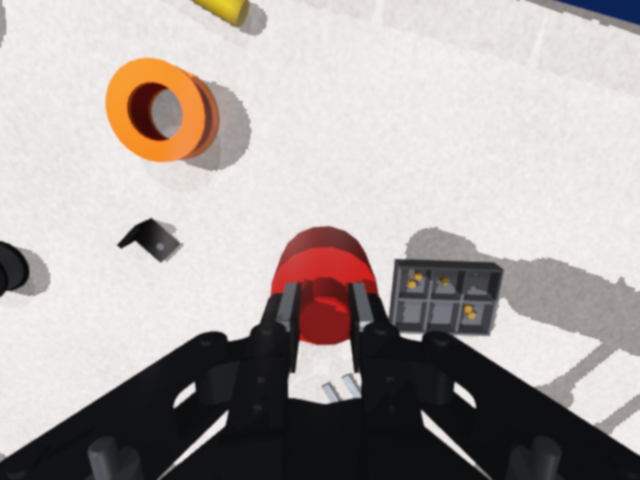

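The cap is held level by the knob (image (324,300)). Carrying it to the stack.

send_rows --series '[0.85, -0.0005, -0.033, 0, 0, 0, 0, 0.85, -0.0005, -0.05, 0, 0, 0, 0, 0.85, -0.0005, -0.05, 0, 0, 0, 0, 0.85, -0.0005, -0.05, 0, 0, 0, 0, 0.85, -0.0005, -0.05, 0, 0, 0, 0]'

```text
time: 30.48
eef_pos: [0.5358, -0.0842, 0.2026]
orientation: [0.993, 0.118, -0.001, -0.001]
contact_force: [0.5, 1.2, -0.2]
grip_width: 0.0222
grasp_force: 29.6
```

send_rows --series '[0.85, -0.0005, -0.05, 0, 0, 0, 0, 0.85, -0.0005, -0.05, 0, 0, 0, 0, 0.85, -0.0005, -0.05, 0, 0, 0, 0, 0.85, -0.0005, -0.05, 0, 0, 0, 0, 0.85, -0.0005, -0.05, 0, 0, 0, 0]'

```text
time: 31.1
eef_pos: [0.4747, 0.1579, 0.2029]
orientation: [0.993, 0.118, -0.001, 0.0]
contact_force: [0.8, 0.4, -0.1]
grip_width: 0.0221
grasp_force: 29.6
```

send_rows --series '[0.85, -0.0005, -0.05, 0, 0, 0, 0, 0.85, -0.0005, -0.05, 0, 0, 0, 0, 0.85, 0, 0, 0.02, 0, 0, 0, 0.85, 0, 0, 0.01, 0, 0, 0, 0.85, 0, 0, 0, 0, 0, 0]'

```text
time: 31.72
eef_pos: [0.4508, 0.2527, 0.1727]
orientation: [0.993, 0.118, -0.002, 0.001]
contact_force: [-0.1, -0.4, -1.0]
grip_width: 0.0223
grasp_force: 29.6
```

send_rows --series '[0.85, 0, 0, 0, 0, 0, 0, 0.85, 0, 0, 0, 0, 0, 0]'

```text
time: 31.98
eef_pos: [0.4523, 0.2531, 0.1748]
orientation: [0.993, 0.118, 0.001, -0.0]
contact_force: [0.1, -0.5, -1.2]
grip_width: 0.0216
grasp_force: 29.6
```

```bash
python3 - <<'E'
from h import *
from workcell import get_image
go(.4504,.254,.1135)
im,P=wrist()
for k,m in(("red",hue(im,0,4)|hue(im,172,179)),("orange",hue(im,5,18))):
  for o in measure(P,m):
    if abs(o[3][1]-.254)<.06:print(k,*o)
im=get_image("side")
cv2.imwrite("pics/s8.png",cv2.resize(im["color"][280:450,260:440,::-1],None,fx=3.4,fy=3.4,interpolation=cv2.INTER_CUBIC))
E
```

```text
t 31.98 tcp [0.4523 0.2531 0.1748] w 0.0216 tool z [ 1.1e-03  4.0e-04 -1.0e+00] x [0.972 0.234 0.001] tool delta [-0.0017 -0.0013  0.0613]
red [324. 281.] 7619 0.1907 [0.4525 0.2533] [0.0217 0.0219] [0.4511 0.2529]
orange [323. 218.] 1948 0.13 [0.4706 0.2581] [0.0158 0.0395] [0.4678 0.2577]
```

View pics/s8.png

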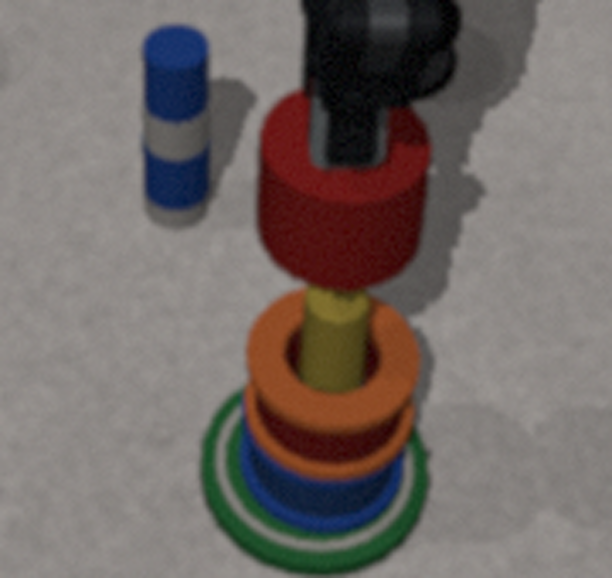

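The cap hangs centred over the cartridge (crop (343,200) above (337,340)). Lowering with a 1.5 mm correction.

send_rows --series '[0.85, -0.0015, -0.001, 0.015, 0, 0, 0, 0.85, 0, 0, 0.02, 0, 0, 0, 0.85, 0, 0, 0.015, 0, 0, 0, 0.85, 0, 0, 0.008, 0, 0, 0, 0.85, 0, 0, 0.002, 0, 0, 0]'

```text
time: 32.7
eef_pos: [0.4497, 0.254, 0.1136]
orientation: [0.993, 0.118, -0.001, 0.0]
contact_force: [-0.6, 0.8, -0.0]
grip_width: 0.0218
grasp_force: 29.6
```

send_rows --series '[0.85, 0, 0, 0, 0, 0, 0, 0.85, 0, 0, 0, 0, 0, 0]'

```text
time: 32.95
eef_pos: [0.4504, 0.2543, 0.1148]
orientation: [0.993, 0.118, 0.001, -0.0]
contact_force: [-0.3, 0.3, -0.8]
grip_width: 0.0223
grasp_force: 29.6
```

```bash
python3 - <<'E'
from h import *
go(.4504,.254,.1135)
im,P=wrist()
for o in measure(P,hue(im,0,4)|hue(im,172,179)):
    if abs(o[3][1]-.254)<.06:print(*o)
E
```

```text
t 32.95 tcp [0.4504 0.2543 0.1148] w 0.0223 tool z [ 1.1e-03  4.0e-04 -1.0e+00] x [0.972 0.235 0.001] tool delta [-0.      0.0003  0.0013]
[324. 281.] 7629 0.1307 [0.4505 0.2545] [0.0221 0.0219] [0.449  0.2543]
```

Centred on the stack, about 1 mm above seating. Touch down, release and retreat.

send_rows --series '[0.85, 0, 0, 0.001, 0, 0, 0, 0.85, 0, 0, 0, 0, 0, 0, 0.65, 0, 0, 0, 0, 0, 0, 0.5, 0, 0, 0, 0, 0, 0, 0.5, 0, 0, 0, 0, 0, 0]'

```text
time: 33.62
eef_pos: [0.45, 0.2541, 0.1133]
orientation: [0.993, 0.118, 0.0, 0.0]
contact_force: [0.9, -0.1, 0.1]
grip_width: 0.0424
grasp_force: 0.0
```

send_rows --series '[0.4, 0, 0, 0, 0, 0, 0, 0.4, 0, 0, -0.02, 0, 0, 0, 0.2, 0, 0, -0.04, 0, 0, 0, 0, 0, 0, -0.04, 0, 0, 0, 0, 0, 0, -0.02, 0, 0, 0]'

```text
time: 34.25
eef_pos: [0.4508, 0.2545, 0.2357]
orientation: [0.993, 0.118, 0.002, -0.0]
contact_force: [-0.5, 0.3, -0.4]
grip_width: 0.0856
grasp_force: 0.0
```

send_rows --series '[0, 0, 0.04, 0, 0, 0, 0, 0, 0, 0.05, 0, 0, 0, 0, 0, 0, 0.05, 0, 0, 0, 0, 0, 0, 0.05, 0, 0, 0, 0, 0, 0, 0.04, 0, 0, 0, 0]'

```text
time: 34.88
eef_pos: [0.5041, 0.0286, 0.2333]
orientation: [0.993, 0.118, 0.0, 0.0]
contact_force: [0.5, -0.0, -0.5]
grip_width: 0.0854
grasp_force: 0.0
```

send_rows --series '[0, 0, 0.04, 0, 0, 0, 0, 0, 0, 0, 0, 0, 0, 0, 0, 0, 0, 0, 0, 0, 0]'

```text
time: 35.25
eef_pos: [0.513, -0.008, 0.2331]
orientation: [0.993, 0.118, -0.0, -0.0]
contact_force: [-0.5, 0.1, -0.3]
grip_width: 0.0851
grasp_force: 0.0
```

```bash
python3 - <<'E'
from h import *
from workcell import get_image
go(.45,0,.25)
im=get_image("side");t=get_image("top")
for n,i in(("side",im),("top",t)):
  Q=cloud(i);m=(np.hypot(Q[...,0]-.451,Q[...,1]-.254)<.06)
  for o in measure(Q,m&(hue(i,0,4,90,30)|hue(i,172,179,90,30))): print(n,"red",*o)
  for o in measure(Q,m&hue(i,*H["orange"],90,30)): print(n,"or",*o)
a=cv2.resize(im["color"][280:460,220:440,::-1],None,fx=2,fy=2,interpolation=cv2.INTER_CUBIC)
b=cv2.resize(t["color"][230:410,130:330,::-1],None,fx=2,fy=2,interpolation=cv2.INTER_CUBIC)[:360,:360]
cv2.imwrite("pics/fin.png",np.hstack([a,b])[:,:800])
E
```

```text
t 35.25 tcp [ 0.513  -0.008   0.2331] w 0.0851 tool z [-6.e-04  7.e-04 -1.e+00] x [ 0.972  0.234 -0.   ] tool delta [-0.0594 -0.0225 -0.0168]
side red [359. 372.] 2320 0.1298 [0.4479 0.2554] [0.0217 0.0215] [0.4485 0.255 ]
side red [355. 409.] 240 0.0557 [0.4484 0.2741] [0.0432 0.0119] [0.448  0.2669]
side or [356. 403.] 807 0.0708 [0.4488 0.2654] [0.0579 0.0358] [0.4488 0.2545]
top red [179. 323.] 734 0.1306 [0.4475 0.2538] [0.0215 0.0223] [0.4469 0.2541]
top or [191. 326.] 250 0.1075 [0.4469 0.2534] [0.0527 0.0304] [0.4468 0.2528]
```

View pics/fin.png

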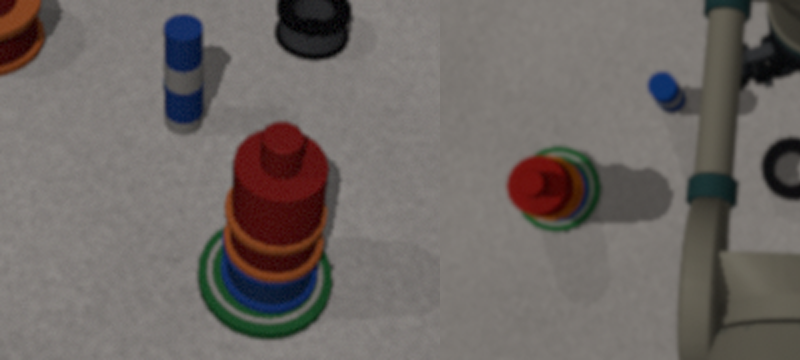

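The picture shows the cap square on the orange spool (side crop (281,190)), its top at 130 mm as required. The stack is upright on the base, and the glue stick and black spool are still standing. Handing in.

```bash
python3 -c "
from workcell import robot
print(robot.sign_off())"
```

```text
the job is handed in; nothing more can be done
None
```

The job is done and handed in at about 35 s: blue spool, small orange spool, cartridge and cap are stacked upright on the green base in that order (2–4 mm off its centre by the cameras), with the black spool and glue stick left standing where they were.

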